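# Wedge up a toy grain trailer so its parking leg clears the display base

## Robot

A 6-joint arm with a two-finger parallel gripper is mounted at the origin on the work surface. World frame = base frame: x ahead of the robot, y to its left, z up, the work surface at z = 0. Lengths are in mm, angles in rad, forces in N, time in s.
With the tool pointing down it reaches from about 350 to 725 mm from the base axis. Payload 4.3 kg.
Tool frame: the origin (TCP) lies at the very end of the fingers, on their centre line; the grasp point (between the pads) lies 19 mm behind it (tcp_to_grasp is the distance from the TCP to the grasp point, in mm); z points along the fingers, x is the direction in which the jaws open and shut, and the axes are right-handed (so a half turn about z gives the same grasp; the last joint's range is limited). The gripper opens to 85 mm and grips with 20 to 120 N. Pads are 22 mm wide; open, the fingers measure 114 mm over their backs; the gripper's body (76 mm by 85 mm) begins 54 mm behind the grasp point. The pads swing forward as they close: fully open they stand 13 mm farther back than shut.
Start: joints at [-1.213, 0.377, 0.081, 1.274, 0, 1.46], TCP at [259.297, -513.256, 231.329] pointing down, gripper open.
Joint ranges: [-2.72, 2.72], [-0.84, 1.66], [-1.02, 1.22], [-1.77, 2.12], [-1.37, 1.28], [-3.14, 3.14]. Speed limits (rad/s): [2.57, 2.57, 3.14, 3.14, 3.14, 3.14].

## Interface

Orientations are given as a 3x3 rotation matrix whose columns are the frame's x, y, z axes.
In Python, from rig import read_state, capture, camera_params, close_job, boxes_of, trace, tcp_to_grasp gives the robot as it stands.
- The arm moves only by the tool jog_arm, never from a script. Its argument "deltas" is a list that holds one entry, the list of rows, each a list of 5 numbers: the gripper command: -1 is shut, 1 is fully open, values between are in proportion, then the shift along the tool's x, y, z in mm, then the turn about the tool's z in rad. In form: [[[grip, x, y, z, turn], ...]]. A call has 1 to 5 rows; each row shifts and turns the commanded pose from where the row before left it, along the tool's axes as they then stand; what a row does not reach is not made up. A row lasts 1/8 s, in which the tool goes at most 62.5 mm and 10.7 degrees, less where a joint would pass 70% of its speed; a pose out of reach is approached as far as the arm can. A call with a gripper value outside its range is refused whole. The fingers move at their own pace and stop on an object; "newtons" is the grip in N (left out, the last holds). Time passes only in rows, so rows that do not move let the fingers close. It gives the time, the measured TCP pose, the force and the opening at its end, in the units of the state.
- read_state(): the state, without advancing time (a new reading comes with each control period).
- capture(name): name is "scene" or "top" or "wrist"; returns (picture, depth): 384x512x3 uint8, red, green, blue; 384x512 float32, mm along the optical axis (not along the pixel's ray), 0 where there is no reading.
- camera_params(name): a dict with "fx", "fy", "cx", "cy" (pixels), "k1" (the pictures are not rectified: a ray, as slopes to the right and down, at radius r is drawn at 1 + k1 r^2 times it, then the intrinsics apply), "extrinsics" (4x4, takes a point from world to camera coordinates). Camera axes: x right, y down, z forward; pixel columns grow to the right and rows downward; lengths in mm; the calibration is good to about 2 mm. A picture is of the moment at which its call begins: read the wrist's pose just before it. camera_params takes no time and is no camera call; for the wrist camera it gives the pose at the moment of the call.
- close_job(): hands the job in, once; it reports no verdict.
Trained networks look in the newest picture that a camera, given by its name, has taken for a name from the list of things; names that differ only in an ending like _2 or _b are one class to them, and where a whole thing is asked for, a point or a joint stands for the part that bears it (a point fixed in the world has none). Each returns a list of dicts, best first, with "score" (0 to 1); they miss things now and then, are a little off and sometimes report something else, mostly with a low value. They report only what shows in the picture. A call takes as long as a camera call. They do not tell look-alikes from the thing itself.
- boxes_of(camera, target): "centre" ([x, y, z] in mm, in the coordinates of the camera as it stood for that picture, good to about 4 mm: the middle of the surface that is visible of it).
- trace(camera, target): "region" (384x512 bool, what is visible of it).
The state is a dict: "clock": time; "joint_positions": joint angles; "qd": joint speeds; "effort": joint torques, N m; "tcp_pos": TCP position; "ee_rot": TCP orientation; "wrist_force": force on the tool from outside, world axes, zero at the start; "moment": the same for the moment, N m; "finger_gap": finger opening in mm.
Only numpy, scipy, OpenCV 4.12 (cv2) and the standard library are available. Lean on these libraries where they do the work, as an engineer would, in place of code of your own. Each camera call takes 0.05 s, during which the arm holds its last target. There are 200 camera calls.

## Task

Pick up the beech wedge from the bench, lay it flat on the dark display base in front of the toy trailer's towing eye, and push it thin end first under the eye until the trailer's parking leg just lifts off the base, by about 3 mm, so that the leg can be folded up. Keep hold of the wedge and finish holding it there, flat on the base and carrying the drawbar, with the gripper off the trailer; the trailer's wheels stay between their stops and everything else on the bench stays where it is.

Things in the scene. Friction and masses are not known exactly. Their poses are not given: they have to be found in the camera images.
- wedge_center (a point): centre of the loose beech wedge's outline: 140 mm long (x), 32 mm wide (y), flat underside, upright flat sides. It is 3 mm high at its thin end (x = +70 mm) and rises evenly to 37 mm at its thick end (x = -70 mm). This point is half-way along and across it, 18.5 mm above its underside; x points to the thin end, z up. 65 g. It lies on its flat underside on the bench, near two other beech pieces that have no taper
- wedge: the same wedge: origin at the centre of its underside, same axes
- base: fixed dark wooden display base on the bench, 15 mm thick, 530 x 190 mm, its top 15 mm above the bench. Origin on the bench, below the place of the trailer's towing eye; x runs back along the trailer, z up. The base reaches from x = -170 mm (bare apron in front of the eye) to x = +360 mm, and 95 mm to each side. Four 8 mm high wooden stops on it stand before and behind the two wheels
- trailer: loose toy grain trailer, grey metal tub on one axle with two 68 mm rubber wheels that do not turn, 0.85 kg or so; its drawbar slopes down to the towing eye, in front of the tub. Origin under the axle at the bottom of the wheels, x backwards (eye at x = -265 mm, tub from x = -140 to +80 mm, 124 mm wide, top at 135 mm), z up
- eye (a point): centre of the towing eye, a steel ring of 8 mm round bar, 30 mm across, lying level at the front end of the drawbar. At the start this point is 20 mm and the ring's underside 16 mm above the top of the base; the ring's front bar runs 11 mm in front (-x) of this point and meets the wedge's slope first, when the wedge's thin end is about 53 mm beyond that bar. The eye presses down with 1 to 2 N. Axes as the trailer
- leg_foot (a point): centre of the underside of the round foot (24 mm across) of the parking leg, 100 mm behind the eye on the drawbar's centre line, 165 mm in front of the axle; it stands on the base (15 mm above the bench) at the start and rises 0.6 mm for each mm that the front of the eye rises, as the trailer tips about its wheels
- axle (a point): middle of the trailer's axle, 34 mm above the top of the base, 265 mm behind the eye
- batten: rectangular beech batten, 140 x 32 x 20 mm, same height all along (not a wedge), lying on the bench; origin: centre of its underside; bystander
- block: short rectangular beech block, 75 x 45 x 37 mm (not a wedge), on the bench; origin: centre of its underside; bystander
- tractor: blue toy tractor with glazed cab, about 215 x 145 x 150 mm; origin under its middle; bystander
- grain_bin: toy galvanised grain bin with conical roof, 96 mm across, 114 mm tall; origin: centre of its underside; bystander
- screwdriver: black-handled screwdriver, 160 mm long, lying along its x axis; origin under its middle; bystander
- spare_wheel: spare toy wheel lying flat, 68 mm across, 24 mm thick; origin: centre of its underside; bystander
- tape_roll: roll of brown tape standing flat, 100 mm across, 48 mm tall; origin: centre of its underside; bystander
Not all that is in view belongs to the job. What is shaped like the wedge but pink or yellow is not meant.

How it is judged (in metres and radians):
On the way, in this order (a step that is already met when the one before it is completed fails the run):
1. the wedge is picked up off the bench in the gripper (contact force between the fingers and wedge above 1 N and height (world z) of wedge_center above 0.028 m), for 0.1 s.
2. the held wedge, under the towing eye, has lifted the parking leg just off the base (contact force between the fingers and wedge above 1 N and z of leg_foot in the frame of base between 0.016 and 0.021 m and contact force between wedge and trailer above 0.3 N and y of eye in the frame of wedge_center between -0.02 and 0.02 m), for 0.2 s.
At the end, for the whole second after the job is handed in: Wedge still gripped, flat on the base (0.06 rad), under the eye (20 mm of its centre line) and carrying it; leg foot 1 to 6 mm above the base; robot not touching the trailer, axle within 10 mm of its start and not raised over 4 mm; all at rest (all of step 2 and contact force between wedge and base above 0.3 N and angle between wedge's own z axis and vertical below 0.06 rad and contact force between each of the arm, the fingers and trailer below 0.1 N and z of axle in the frame of base below 0.053 m and distance of axle from where it was at the start of the episode below 0.01 m and linear speed of each of trailer, wedge below 0.01 m/s); the arm keeps its last pose, push and grip.
It fails at once if the trailer is pushed out of its wheel stops (axle moved over 15 mm) (distance of axle from where it was at the start of the episode above 0.015 m).
It fails at once if a bystander is moved over 25 mm (distance of any of batten, block, tractor, grain_bin, screwdriver, spare_wheel, tape_roll from where it was at the start of the episode above 0.025 m).
It also fails if it takes over 45 s, if anything falls off the work surface, if the arm or the gripper's body presses on something with over 40 N, if the wrist force passes 120 N, or if a joint passes its speed limit or range.

## Working session

There is one attempt and no reset: what is moved stays moved. The work goes in short steps, Python scripts to look and compute and a tool call to move; the robot and the scene stay as the last step left them, time stands still between calls to the robot, and variables do not carry over. Pictures are saved under pics/ and viewed, about 8 in all and at most 12, crops included, and the job is handed in when it is done.

Besides the shell and the picture viewer there is one more tool, called after "Request:" as name(argument=value, ...), one argument or row to a line, values as JSON. jog_arm: Moves the arm, as the interface text tells. Its arguments: {"type":"object","properties":{"deltas":{"type":"array","items":{"type":"array","items":{"type":"array","items":{"type":"number"}}}},"newtons":{"type":"number"}},"required":["deltas"]}

```bash
mkdir -p pics; cat > h.py <<'E'
import numpy as np,cv2
from rig import *
def w(cam,p,P=None):
    P=P or camera_params(cam);E=np.array(P["extrinsics"]);return E[:3,:3].T@(np.array(p)-E[:3,3])
def cloud(cam,d,P=None):
    P=P or camera_params(cam);h,wd=d.shape;u,v=np.meshgrid(np.arange(wd),np.arange(h))
    K=np.array([[P["fx"],0,P["cx"]],[0,P["fy"],P["cy"]],[0,0,1.]])
    q=cv2.undistortPoints(np.stack([u,v],-1).reshape(-1,1,2).astype(np.float64),K,np.array([P["k1"],0,0,0.])).reshape(h,wd,2)
    c=np.dstack([q*d[...,None],d]);E=np.array(P["extrinsics"]);return (c-E[:3,3])@E[:3,:3]
E
python3 - <<'E'
from h import *
ims=[]
for c in("scene","top"):
    im,d=capture(c);ims.append(im);np.save(c+"_d.npy",d);np.save(c+"_i.npy",im)
    cv2.imwrite(f"pics/{c}0.png",im[...,::-1])
    for t in("wedge","batten","block","eye","leg_foot","axle","base","trailer"):
        print(c,t,[(np.round(w(c,b["centre"])).tolist(),round(b["score"],2)) for b in boxes_of(c,t)[:4]])
E
```

```text
scene wedge [([715.0, 54.0, 18.0], 0.9), ([531.0, 16.0, 11.0], 0.64), ([350.0, -133.0, 21.0], 0.63), ([406.0, -339.0, 16.0], 0.58)]
scene batten [([579.0, -314.0, 17.0], 0.71)]
scene block [([407.0, -340.0, 14.0], 0.75), ([525.0, -482.0, 35.0], 0.73), ([464.0, 244.0, 93.0], 0.72)]
scene eye [([467.0, 249.0, 94.0], 0.87)]
scene leg_foot [([467.0, 244.0, 93.0], 0.68), ([286.0, -322.0, 21.0], 0.16)]
scene axle [([466.0, 247.0, 95.0], 0.81)]
scene base [([529.0, 14.0, 13.0], 0.73)]
scene trailer [([462.0, 247.0, 95.0], 0.73), ([406.0, -339.0, 16.0], 0.7)]
top wedge [([407.0, -318.0, 22.0], 0.82), ([708.0, 59.0, 18.0], 0.77), ([346.0, -112.0, 19.0], 0.64)]
top batten [([570.0, -310.0, 24.0], 0.82), ([362.0, -466.0, 46.0], 0.52)]
top block [([514.0, -475.0, 35.0], 0.56)]
top eye [([468.0, 253.0, 88.0], 0.64)]
top leg_foot [([469.0, 255.0, 89.0], 0.87), ([280.0, -313.0, 22.0], 0.67)]
top axle [([469.0, 257.0, 90.0], 0.68), ([363.0, -467.0, 48.0], 0.59)]
top base [([568.0, -314.0, 20.0], 0.73), ([517.0, 31.0, 13.0], 0.67), ([402.0, -319.0, 19.0], 0.44)]
top trailer [([471.0, 250.0, 91.0], 0.88)]
```

View pics/top0.png

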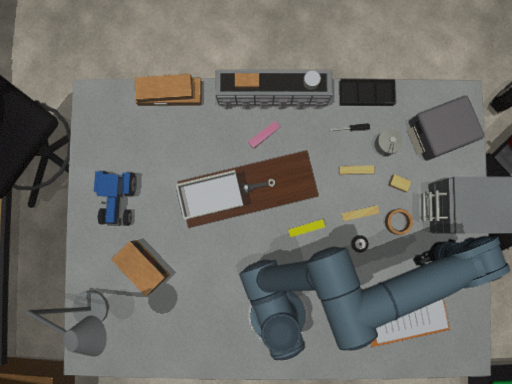

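View pics/scene0.png

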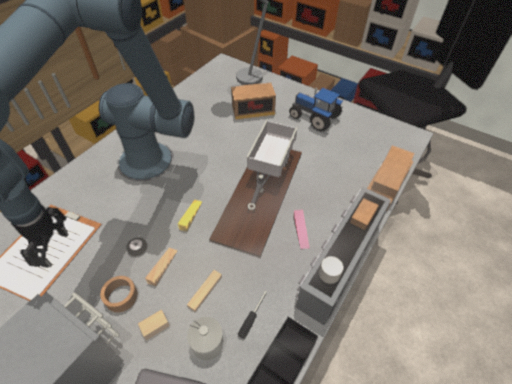

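```bash
python3 - <<'E'
from h import *
im=np.load("top_i.npy");d=np.load("top_d.npy");X=cloud("top",d)
P=camera_params("top");print("cam",np.round(w("top",[0,0,0])))
def prof(name,u0,u1,v0,v1,zlo):
    s=X[v0:v1,u0:u1].reshape(-1,3);c=im[v0:v1,u0:u1].reshape(-1,3).astype(int)
    k=(c[:,0]-c[:,2]>40);s=s[k];m=s[:,:2].mean(0);_,_,vt=np.linalg.svd(s[:,:2]-m,full_matrices=0)
    (c0,sz,a)=cv2.minAreaRect(s[:,:2].astype(np.float32));t=(s[:,:2]-m)@vt[0]
    print(name,k.sum(),"mean",m.round(1),"rect",np.round(c0,1),np.round(sz,1),"dir",vt[0].round(3))
    for a in np.arange(-75,75,25):
        q=(t>=a)&(t<a+25); 
        if q.any(): print("  ",a,np.median(s[q,2]).round(1),q.sum())
prof("A",336,384,200,224,0);prof("B",332,380,160,180,0)
# base: dark brown
c=im.astype(int);k=(c[...,0]-c[...,2]>25)&(c[...,0]<130)&(X[...,2]>5)&(X[...,2]<25)
k[:145]=0;k[230:]=0;k[:,:170]=0;k[:,325:]=0
s=X[k];print("base",k.sum(),np.median(s[:,2]));r=cv2.minAreaRect(s[:,:2].astype(np.float32));print(r,cv2.boxPoints(r).round())
k2=np.zeros_like(k);k2[175:195,240:282]=1;k2&=X[...,2]>28
s=X[k2];print("eye pts");
for p,(v,u) in zip(s,np.argwhere(k2)): print(u,v,p.round().astype(int).tolist(),end=";")
big=np.vstack([cv2.resize(im[140:240,170:410][...,::-1],None,fx=3.3,fy=3.3,interpolation=cv2.INTER_CUBIC)])
cv2.imwrite("pics/crop.png",big)
E
```

```text
cam [ 337.   62. 1902.]
A 299 mean [ 398.7 -321.2] rect [ 366.8 -166.6] [ 33.8 459.5] dir [ 0.206 -0.979]
   -75 3.5 41
   -50 9.8 51
   -25 16.3 53
   0 21.9 55
   25 27.7 53
   50 33.3 45
B 281 mean [ 566.3 -305. ] rect [ 487.8 -146.2] [ 83.8 507. ] dir [ 0.359 -0.933]
   -75 18.6 18
   -50 17.4 54
   -25 20.1 54
   0 20.1 53
   25 20.1 54
   50 18.4 42
base 3515 14.627131572324524
((525.1315307617188, 127.89337158203125), (250.20443725585938, 526.1800537109375), 13.905829429626465) [[ 340.  353.]
 [ 467. -158.]
 [ 710.  -97.]
 [ 583.  413.]]
eye pts
253 177 [337, 62, 1902];263 178 [534, 60, 29];269 179 [529, 36, 39];270 179 [529, 32, 35];271 179 [529, 29, 38];272 179 [528, 25, 42];273 179 [529, 21, 34];268 180 [526, 40, 31];269 180 [525, 36, 39];270 180 [526, 32, 31];271 180 [526, 28, 32];272 180 [525, 25, 35];273 180 [526, 21, 31];274 180 [525, 17, 39];266 181 [520, 48, 43];267 181 [520, 44, 46];268 181 [521, 40, 36];269 181 [520, 36, 45];273 181 [521, 21, 35];274 181 [521, 17, 39];261 182 [516, 67, 50];262 182 [515, 64, 56];263 182 [516, 60, 48];264 182 [516, 56, 46];265 182 [51
[... 3248 characters left out ...]
 71];246 189 [484, 124, 100];247 189 [487, 121, 64];248 189 [487, 117, 72];249 189 [488, 114, 60];250 189 [488, 110, 56];251 189 [337, 62, 1902];240 190 [483, 148, 71];241 190 [483, 144, 72];246 190 [483, 125, 71];247 190 [484, 121, 59];248 190 [483, 117, 66];249 190 [484, 113, 61];244 191 [479, 132, 73];245 191 [478, 128, 79];246 191 [479, 125, 69];247 191 [478, 120, 87];265 191 [483, 52, 30];240 192 [472, 146, 111];242 192 [474, 139, 81];243 192 [475, 136, 74];244 192 [476, 132, 67];245 192 [475, 129, 68];240 193 [466, 144, 143];241 193 [471, 143, 78];242 193 [471, 140, 76];243 193 [471, 136, 73];240 194 [462, 144, 152];241 194 [467, 144, 73];242 194 [467, 140, 75];277 194 [337, 62, 1902];
```

View pics/crop.png

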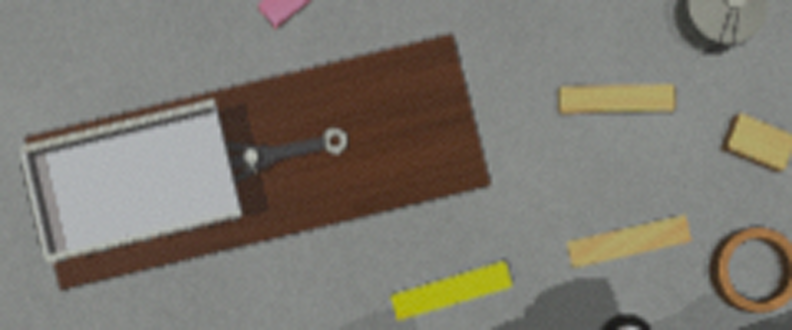

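```bash
python3 - <<'E'
from h import *
im=np.load("top_i.npy").astype(int);d=np.load("top_d.npy");X=cloud("top",d)
def sel(u0,u1,v0,v1,f):
    k=np.zeros(d.shape,bool);k[v0:v1,u0:u1]=1;return X[k&f&(d>0)]
f=(im[...,0]-im[...,2]>40)&(X[...,2]<60)
s=sel(336,384,198,226,f);r=cv2.minAreaRect(s[:,:2].astype(np.float32));print("wedge",r,cv2.boxPoints(r).round().tolist())
A=np.c_[s[:,:2],np.ones(len(s))];print("slope",np.linalg.lstsq(A,s[:,2],rcond=None)[0])
f=(im[...,0]-im[...,2]>20)&(im[...,0]<140)&(X[...,2]>8)&(X[...,2]<22)
s=sel(175,322,145,232,f)
# front, side edges
k=np.zeros(d.shape,np.uint8);k[145:232,175:322]=f[145:232,175:322]
k=cv2.morphologyEx(k,cv2.MORPH_OPEN,np.ones((3,3)));n,l,st,c=cv2.connectedComponentsWithStats(k);i=1+np.argmax(st[1:,4])
s=X[l==i];r=cv2.minAreaRect(s[:,:2].astype(np.float32));print("base",r,cv2.boxPoints(r).round().tolist())
s_=read_state();print(s_["tcp_pos"],np.round(s_["ee_rot"],3).tolist(),s_["finger_gap"],tcp_to_grasp if not callable(tcp_to_grasp) else tcp_to_grasp())
E
```

```text
wedge ((398.51593017578125, -322.33831787109375), (32.070892333984375, 141.0306854248047), 12.795554161071777) [[367.0, -257.0], [398.0, -395.0], [430.0, -388.0], [399.0, -250.0]]
slope [   0.15689138   -0.20397266 -109.50934372]
base ((464.3007507324219, 36.04022216796875), (87.76697540283203, 251.13192749023438), 13.96877384185791) [[391.0, 147.0], [452.0, -96.0], [537.0, -75.0], [477.0, 168.0]]
[ 259.30580589 -513.25853288  231.33857896] [[0.451, -0.893, 0.0], [-0.893, -0.451, -0.0], [0.0, -0.0, -1.0]] 85.33763840863656 18.700000000000003
```

Request:
jog_arm(
  deltas=[
    [[1,0,0,0,-0.18],[1,0,0,0,-0.18],[1,0,0,0,-0.18],[1,0,0,0,-0.18],[1,0,0,0,-0.18]],
  ],
  newtons=50,
)

```text
clock: 1.52
tcp_pos: [259.3, -513.3, 231.3]
ee_rot: [[0.981, -0.196, 0.0], [-0.196, -0.981, -0.0], [0.0, 0.0, -1.0]]
wrist_force: [0.0, -0.0, -0.3]
finger_gap: 85.3
```

Request:
jog_arm(
  deltas=[
    [[1,0,0,0,-0.18],[1,0,0,0,-0.18],[1,0,0,0,-0.067],[1,45,-26,15,0],[1,45,-26,15,0]],
  ],
)

```text
clock: 2.15
tcp_pos: [336.1, -442.4, 201.2]
ee_rot: [[0.975, 0.22, 0.001], [0.22, -0.975, -0.001], [0.001, 0.001, -1.0]]
wrist_force: [-0.2, -0.5, 0.1]
finger_gap: 85.5
```

Request:
jog_arm(
  deltas=[
    [[1,44,-25.5,15,0],[1,44,-25.5,15,0],[1,0,0,0,0]],
  ],
)

```text
clock: 2.52
tcp_pos: [411.3, -370.1, 170.0]
ee_rot: [[0.974, 0.227, -0.001], [0.227, -0.974, 0.002], [-0.001, -0.003, -1.0]]
wrist_force: [-0.6, -0.2, 0.3]
finger_gap: 85.4
```

```bash
cat > look.py <<'E'
from h import *
import sys
n=sys.argv[1];s=read_state();P=camera_params("wrist");im,d=capture("wrist");X=cloud("wrist",d,P);im_=im.astype(int)
np.save(n+"X.npy",X);np.save(n+"i.npy",im)
print(s["clock"],s["tcp_pos"],np.round(s["ee_rot"],3).tolist(),"cam",w("wrist",[0,0,0],P).round())
cv2.imwrite(f"pics/{n}.png",im[...,::-1])
E
python3 look.py w1; python3 - <<'E'
from h import *
X=np.load("w1X.npy");im=np.load("w1i.npy").astype(int)
k=(im[...,0]-im[...,2]>40)&(X[...,2]>1)&(X[...,2]<45)&(abs(X[...,0]-400)<50)&(X[...,1]>-410)&(X[...,1]<-240)
s=X[k];r=cv2.minAreaRect(s[:,:2].astype(np.float32));print(k.sum(),r)
E
```

```text
2.525 [ 411.3340859  -370.06756254  170.02177587] [[0.974, 0.227, -0.001], [0.227, -0.974, 0.002], [-0.001, -0.003, -1.0]] cam [ 395. -305.  312.]
5303 ((398.6102294921875, -323.69830322265625), (32.06109619140625, 139.99346923828125), 12.757312774658203)
```

View pics/w1.png

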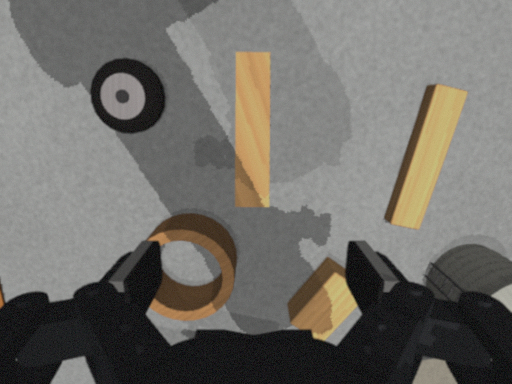

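Request:
jog_arm(
  deltas=[
    [[1,-2,4,50,0],[1,0,0,50,0],[1,0,0,45,0],[1,0,0,20,0],[1,0,0,0,0]],
  ],
)

```text
clock: 3.2
tcp_pos: [407.1, -377.6, 5.0]
ee_rot: [[0.975, 0.22, -0.002], [0.22, -0.975, 0.002], [-0.002, -0.003, -1.0]]
wrist_force: [0.7, -0.0, 0.2]
finger_gap: 85.4
```

Request:
jog_arm(
  deltas=[
    [[-1,0,0,0,0],[-1,0,0,0,0],[-1,0,0,0,0],[-1,0,0,0,0],[-1,0,0,0,0]],
  ],
  newtons=50,
)

```text
clock: 3.82
tcp_pos: [409.9, -378.7, 7.7]
ee_rot: [[0.975, 0.222, 0.002], [0.222, -0.975, -0.002], [0.001, 0.003, -1.0]]
wrist_force: [0.3, 0.6, 6.2]
finger_gap: 31.0
```

Request:
jog_arm(
  deltas=[
    [[-1,0,0,-20,0],[-1,0,0,-40,0],[-1,0,0,-40,0],[-1,0,0,0,0],[-1,0,0,0,0]],
  ],
)

```text
clock: 4.45
tcp_pos: [408.6, -377.2, 105.8]
ee_rot: [[0.975, 0.222, -0.001], [0.222, -0.975, 0.0], [-0.0, -0.001, -1.0]]
wrist_force: [0.3, 0.4, -0.9]
finger_gap: 31.1
```

```bash
python3 look.py w2; python3 - <<'E'
from h import *
X=np.load("w2X.npy");im=np.load("w2i.npy").astype(int)
k=(im[...,0]-im[...,2]>40)&(X[...,2]>75)&(X[...,2]<150)&(abs(X[...,0]-400)<50)&(X[...,1]>-410)&(X[...,1]<-230)
s=X[k];r=cv2.minAreaRect(s[:,:2].astype(np.float32));print(k.sum(),r,cv2.boxPoints(r))
u=np.array([-.2215,.975]);t=s[:,:2]@u;print(np.polyfit(t-t.max(),s[:,2],1),t.max(),t.min())
print(read_state()["finger_gap"],read_state()["wrist_force"])
E
```

```text
4.45 [ 408.5967977  -377.23459544  105.7679084 ] [[0.975, 0.222, -0.001], [0.222, -0.975, 0.0], [-0.0, -0.001, -1.0]] cam [ 393. -312.  248.]
23311 ((391.4714660644531, -331.4521179199219), (45.46885299682617, 125.88790893554688), 11.866349220275879) [[ 356.27972 -274.52814]
 [ 382.16602 -397.72583]
 [ 426.6632  -388.3761 ]
 [ 400.77692 -265.1784 ]]
[ -0.23924783 104.45886828] -347.3115650655687 -473.066734470281
30.897893545968476 [ 0.33900771  1.03531222 -0.12568727]
```

View pics/w2.png

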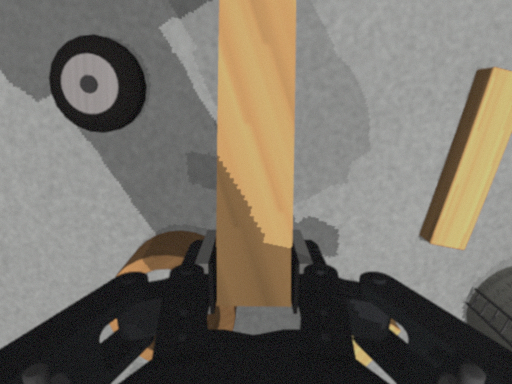

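Request:
jog_arm(
  deltas=[
    [[-1,33.2,-35.5,0,-0.021],[-1,33.2,-35.5,0,0],[-1,33.2,-35.5,0,0],[-1,33.2,-35.5,0,0],[-1,33.2,-35.5,0,0]],
  ],
)

```text
clock: 5.12
tcp_pos: [527.1, -163.7, 104.5]
ee_rot: [[0.97, 0.242, -0.003], [0.242, -0.97, 0.001], [-0.003, -0.002, -1.0]]
wrist_force: [0.2, -0.7, -0.3]
finger_gap: 31.1
```

Request:
jog_arm(
  deltas=[
    [[-1,33,-35.5,15,0],[-1,0,0,15,0],[-1,0,0,0,0],[-1,0,0,0,0]],
  ],
)

```text
clock: 5.62
tcp_pos: [550.3, -124.2, 75.9]
ee_rot: [[0.971, 0.241, -0.001], [0.241, -0.971, 0.0], [-0.001, -0.0, -1.0]]
wrist_force: [-0.4, -0.4, -0.3]
finger_gap: 31.1
```

```bash
python3 look.py w3; python3 - <<'E'
from h import *
P=camera_params("wrist")
for t in("eye","leg_foot","base"):print(t,[(w("wrist",b["centre"],P).round(1).tolist(),round(b["score"],2)) for b in boxes_of("wrist",t)[:3]])
for t in("eye",):
  for r in trace("wrist",t)[:2]:
    m=r["region"];v,u=np.nonzero(m);X=np.load("w3X.npy")[m];print(r["score"],m.sum(),u.min(),u.max(),v.min(),v.max(),np.median(X,0))
E
```

```text
5.625 [ 550.27563112 -124.15027256   75.8919888 ] [[0.971, 0.241, -0.001], [0.241, -0.971, 0.0], [-0.001, -0.0, -1.0]] cam [533. -59. 218.]
eye []
leg_foot []
base [([557.3, -62.2, 16.9], 0.61)]
```

View pics/w3.png

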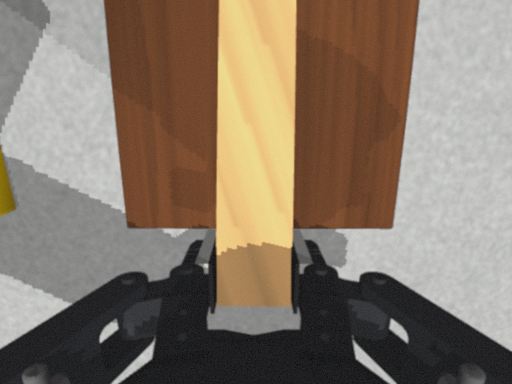

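```bash
python3 - <<'E'
from h import *
X=np.load("w3X.npy");im=np.load("w3i.npy").astype(int)
k=(im[...,0]-im[...,2]>15)&(im[...,0]<150)&(X[...,2]>8)&(X[...,2]<22);k[:,200:312]=0;k[235:]=0
L=k.copy();L[:,260:]=0;R=k.copy();R[:,:260]=0
def edge(rows,right):
    o=[]
    for v in rows:
        u=np.nonzero(k[v])[0]; o.append(X[v,u.max() if right else u.min()][:2])
    return np.array(o)
def line(p):
    vx,vy,x0,y0=cv2.fitLine(p.astype(np.float32),cv2.DIST_HUBER,0,.01,.01).ravel();return np.array([vx,vy]),np.array([x0,y0])
a=line(edge(range(60,215),False));b=line(edge(range(60,215),True))
f=[]
for u in list(range(140,195))+list(range(320,385)):
    v=np.nonzero(k[:,u])[0].max();f.append(X[v,u][:2])
c=line(np.array(f));print(a,b,c,np.median(X[k][:,2]))
fd=c[0]*np.sign(c[0][0]);ub=np.array([-fd[1],fd[0]]);print("ub from front",ub, "sides",a[0],b[0])
def inter(p,q):
    s=np.linalg.solve(np.c_[p[0],-q[0]],q[1]-p[1]);return p[1]+s[0]*p[0]
A=inter(a,c);B=inter(b,c);M=(A+B)/2;print("corners",A,B,np.linalg.norm(A-B),"eye",M+170*ub)
u=ub;n=np.array([u[1],-u[0]]);t=read_state()["tcp_pos"][:2];d=t-(M+170*u);print("tcp rel eye (along,lat)",d@u,d@n)
# wedge lateral
q=(im[...,0]-im[...,2]>40)&(X[...,2]>70);q[:,:205]=0;q[:,305:]=0;q[225:]=0;e=[]
for v in range(10,220,5):
    uu=np.nonzero(q[v])[0]; p=X[v,[uu.min()+1,uu.max()-1]][:,:2].mean(0)-(M+170*u); e.append((p@u,p@n))
e=np.array(e);print(e[::8].round(1));print(np.polyfit(e[:,0],e[:,1],1))
E
```

```text
(array([0.6714156, 0.741081 ], dtype=float32), array([ 418.965  , -115.75458], dtype=float32)) (array([ 0.23659581, -0.97160816], dtype=float32), array([633.36743, -54.17538], dtype=float32)) (array([0.9706101, 0.2406575], dtype=float32), array([ 542.6888 , -141.34416], dtype=float32)) 14.478061509946116
ub from front [-0.2406575  0.9706101] sides [0.6714156 0.741081 ] [ 0.23659581 -0.97160816]
corners [ 353.21918 -188.32211] [ 648.2221  -115.17775] 303.93558 eye [459.80887   13.253769]
tcp rel eye (along,lat) -155.32279622883024 55.82352385207428
[[ -40.4   51.3]
 [ -59.3   47.6]
 [ -81.    55.1]
 [ -97.1   54.9]
 [-113.1   54.6]
 [-129.5   54.4]]
[-1.59949057e-02  5.32891395e+01]
```

Request:
jog_arm(
  deltas=[
    [[-1,3,-10,20,0],[-1,0,0,15,0],[-1,0,0,10,0],[-1,0,0,0,0],[-1,0,0,0,0]],
  ],
)

```text
clock: 6.5
tcp_pos: [552.1, -113.2, 31.7]
ee_rot: [[0.97, 0.242, 0.001], [0.242, -0.97, -0.0], [0.001, 0.001, -1.0]]
wrist_force: [-0.2, -0.3, -1.0]
finger_gap: 31.4
```

Request:
jog_arm(
  deltas=[
    [[-1,0,0,4,0],[-1,0,0,2,0],[-1,0,0,0,0]],
  ],
)

```text
clock: 6.88
tcp_pos: [551.5, -112.8, 25.2]
ee_rot: [[0.97, 0.243, -0.0], [0.243, -0.97, 0.0], [-0.0, -0.0, -1.0]]
wrist_force: [-0.4, 0.1, -1.3]
finger_gap: 31.6
```

Request:
jog_arm(
  deltas=[
    [[-1,0,0,1,0],[-1,0,0,0,0]],
  ],
)

```text
clock: 7.12
tcp_pos: [551.7, -112.8, 24.3]
ee_rot: [[0.97, 0.243, -0.0], [0.243, -0.97, -0.0], [-0.0, 0.0, -1.0]]
wrist_force: [-1.0, 0.8, -1.1]
finger_gap: 31.2
```

Request:
jog_arm(
  deltas=[
    [[-1,0,0,1,0],[-1,0,0,0,0]],
  ],
)

```text
clock: 7.38
tcp_pos: [551.6, -112.8, 23.2]
ee_rot: [[0.97, 0.243, -0.0], [0.243, -0.97, -0.0], [-0.0, 0.0, -1.0]]
wrist_force: [0.2, -0.1, -1.1]
finger_gap: 31.0
```

Request:
jog_arm(
  deltas=[
    [[-1,0,0,0.7,0],[-1,0,0,0,0]],
  ],
)

```text
clock: 7.62
tcp_pos: [551.7, -112.9, 22.8]
ee_rot: [[0.97, 0.243, 0.0], [0.243, -0.97, -0.0], [0.0, 0.0, -1.0]]
wrist_force: [-0.8, -0.1, 1.1]
finger_gap: 30.9
```

Request:
jog_arm(
  deltas=[
    [[-1,0,-8,0,0],[-1,0,-12,0,0],[-1,0,-12,0,0],[-1,0,-10,0,0],[-1,0,0,0,0]],
  ],
)

```text
clock: 8.25
tcp_pos: [541.1, -70.3, 22.8]
ee_rot: [[0.97, 0.244, -0.0], [0.244, -0.97, 0.002], [0.0, -0.002, -1.0]]
wrist_force: [-0.7, 2.8, 3.7]
finger_gap: 31.5
```

```bash
python3 look.py w4; python3 - <<'E'
from h import *
P=camera_params("wrist")
for t in("eye","leg_foot"):
  for r in trace("wrist",t)[:2]:
    m=r["region"];v,u=np.nonzero(m);X=np.load("w4X.npy")[m];print(t,r["score"],m.sum(),u.min(),u.max(),v.min(),v.max(),np.median(X,0))
E
```

```text
8.25 [541.09657274 -70.31185007  22.76194862] [[0.97, 0.244, -0.0], [0.244, -0.97, 0.002], [0.0, -0.002, -1.0]] cam [524.  -6. 165.]
eye 0.93 2879 217 294 0 60 [519.11631671  21.86679775  37.82670866]
```

View pics/w4.png

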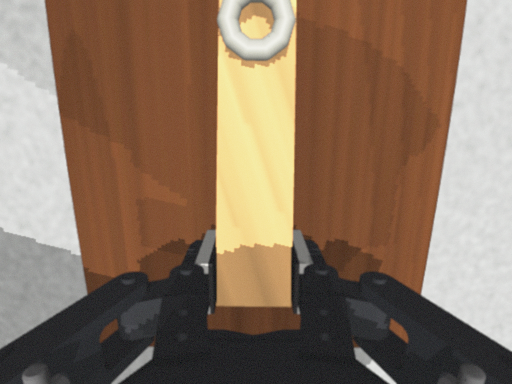

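```bash
cat > ring.py <<'E'
from h import *
import sys
s=read_state();P=camera_params("wrist");im,d=capture("wrist");X=cloud("wrist",d,P);c=im.astype(int)
if len(sys.argv)>1: cv2.imwrite(f"pics/{sys.argv[1]}.png",im[...,::-1])
m=(c.max(2)-c.min(2)<35)&(c.min(2)>110)&(X[...,2]>25)&(X[...,2]<60);m[:,:205]=0;m[:,305:]=0;m[150:]=0
u=np.array([-.2407,.9706]);n=np.array([.9706,.2407])
p=X[m];t=(p[:,:2]-s["tcp_pos"][:2])@u;l=(p[:,:2]-s["tcp_pos"][:2])@n
f=np.percentile(t,1);q=(t<f+8)&(abs(l-np.median(l))<6)
print(s["clock"],"n",m.sum(),"tcp",s["tcp_pos"].round(1),"front ahead of tcp",f.round(1),"lat",np.median(l).round(1),"front top z",np.percentile(p[q,2],80).round(2),np.median(p[q,2]).round(2),"F",s["wrist_force"].round(1))
E
python3 ring.py
```

```text
8.4 n 2564 tcp [541.4 -71.3  22.8] front ahead of tcp 86.8 lat -0.4 front top z 38.68 37.95 F [-0.2  4.3  3.8]
```

Request:
jog_arm(
  deltas=[
    [[-1,0,-8,0,0],[-1,0,-7,0,0],[-1,0,0,0,0]],
  ],
)

```text
clock: 8.82
tcp_pos: [538.0, -57.1, 22.7]
ee_rot: [[0.97, 0.243, 0.0], [0.243, -0.97, -0.0], [0.0, 0.0, -1.0]]
wrist_force: [-0.3, 0.1, 2.0]
finger_gap: 31.6
```

```bash
python3 ring.py
```

```text
8.825 n 3555 tcp [538.  -57.1  22.7] front ahead of tcp 72.2 lat -0.4 front top z 38.7 38.03 F [-0.3  0.1  2. ]
```

Request:
jog_arm(
  deltas=[
    [[-1,0,-4,0,0],[-1,0,-4,0,0],[-1,0,-4,0,0],[-1,0,0,0,0]],
  ],
)

```text
clock: 9.38
tcp_pos: [535.2, -46.0, 22.7]
ee_rot: [[0.97, 0.243, 0.0], [0.243, -0.97, -0.001], [0.0, 0.001, -1.0]]
wrist_force: [1.0, -3.1, 2.4]
finger_gap: 31.4
```

```bash
python3 ring.py
```

```text
9.375 n 3622 tcp [535.2 -46.   22.7] front ahead of tcp 61.4 lat -1.1 front top z 40.61 39.91 F [ 1.  -3.1  2.4]
```

Request:
jog_arm(
  deltas=[
    [[-1,0,-4,0,0],[-1,0,-4,0,0],[-1,0,-4,0,0],[-1,0,0,0,0],[-1,0,0,0,0]],
  ],
)

```text
clock: 10.05
tcp_pos: [532.2, -34.2, 22.7]
ee_rot: [[0.97, 0.243, 0.0], [0.243, -0.97, 0.0], [0.0, -0.0, -1.0]]
wrist_force: [0.6, -3.0, 2.9]
finger_gap: 31.4
```

```bash
python3 ring.py; python3 ring.py w5
```

```text
10.05 n 3975 tcp [532.2 -34.2  22.7] front ahead of tcp 51.5 lat -1.4 front top z 43.55 42.86 F [ 0.6 -3.   2.9]
10.1 n 4012 tcp [532.2 -34.2  22.7] front ahead of tcp 51.4 lat -1.8 front top z 43.48 42.84 F [ 1.3 -2.8  3.2]
```

```bash
python3 - <<'E'
from h import *
im,d=capture("wrist");X=cloud("wrist",d);c=im.astype(int)
k=(c[...,0]-c[...,2]>40)&(X[...,2]>20)&(X[...,2]<60);k[:,:225]=0;k[:,285:]=0;k[:130]=0;k[290:]=0
s=X[k];u=np.array([-.2407,.9706]);n=np.array([.9706,.2407]);t0=read_state()["tcp_pos"][:2]
A=np.c_[(s[:,:2]-t0)@u,(s[:,:2]-t0)@n,np.ones(len(s))];print("wedge slope along, lat, z@tcp",np.linalg.lstsq(A,s[:,2],rcond=None)[0],len(s))
im0=np.load("scene_i.npy");i1,_=capture("scene")
g0,g1=[cv2.cvtColor(x,cv2.COLOR_RGB2GRAY).astype(np.float32)[115:180,235:305] for x in(im0,i1)]
print("trailer pixel shift",cv2.phaseCorrelate(g0,g1,cv2.createHanningWindow((70,65),cv2.CV_32F)),camera_params("scene")["fx"])
E=np.array(camera_params("scene")["extrinsics"]);P=camera_params("scene")
for dd in ([0,0,0],[-2.41,9.7,0]):
    q=E[:3,:3]@(np.array([455.,280,130])+dd)+E[:3,3];print(q[:2]/q[2]*P["fx"])
cv2.imwrite("pics/fin.png",cv2.resize(i1[100:260,170:370][...,::-1],None,fx=3.5,fy=3.5,interpolation=cv2.INTER_CUBIC))
E
```

```text
wedge slope along, lat, z@tcp [-2.36645966e-01 -4.47768998e-03  4.79391525e+01] 8443
trailer pixel shift ((-0.051398852814593, -0.5526731598833479), 0.4336849015068125) 363.29576432095587
[ 18.496711   -49.25972101]
[ 19.28506259 -50.90781536]
```

View pics/fin.png

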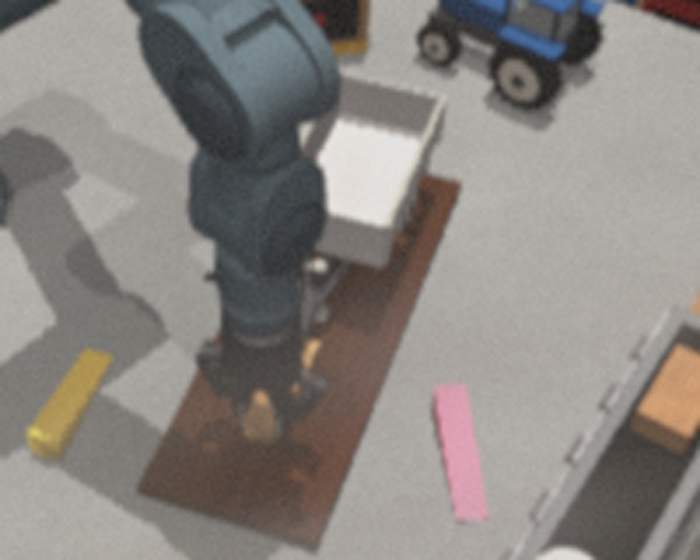

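Request:
jog_arm(
  deltas=[
    [[-1,0,0,0,0],[-1,0,0,0,0],[-1,0,0,0,0],[-1,0,0,0,0]],
  ],
)

```text
clock: 10.75
tcp_pos: [532.2, -34.2, 22.7]
ee_rot: [[0.97, 0.243, 0.0], [0.243, -0.97, -0.0], [0.0, 0.0, -1.0]]
wrist_force: [1.1, -2.3, 5.9]
finger_gap: 31.4
```

```bash
python3 ring.py; python3 -c "
from rig import *
print(close_job())"
```

```text
10.75 n 4019 tcp [532.2 -34.2  22.7] front ahead of tcp 51.5 lat -1.4 front top z 43.46 42.86 F [ 1.1 -2.3  5.9]
the job is handed in; nothing more can be done
None
```

I picked up the beech wedge by its thick end, set it on the base in front of the eye and pushed it thin end first under the eye. I handed in the job at about 11 s with the wedge still gripped.

Last checks, by camera and arm readings:
- **Lift:** the eye's front had risen about 4.8 mm, which works out to about 2.9 mm at the leg foot (1 to 6 mm allowed). I worked this out from the eye, because the foot itself was not in view.
- **Wedge:** it lay flat on the base, its slope within about 0.006 rad of nominal, and the eye sat within about 2 mm of its centre line.
- **Grip and force:** the opening was steady at 31.4 mm. The upward wrist force had gone from about -1 N before contact to between 3 and 6 N, so the wedge was pressed lightly onto the base.
- **Gripper clearance:** the ring's front was about 51 mm ahead of the tool point, and the pads reach only 11 mm ahead, so the gripper was clear of the trailer.
- **Trailer:** it seems to have slid back about 3 mm (10 mm allowed). The scene camera gave only a rough reading, but the wrist camera agreed with it.

No check failed. I did not re-measure the other objects on the bench at the end, but the arm's path stayed clear of them.

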